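# Steady the swinging spring balance and hang the sample pot on its hook

### The job

The orange spring balance has been left swinging on its stand: first bring it to rest with a light touch, and only then hang the dark steel pot by its wire bail on the balance's hook. Let the weight on so slowly that the hook never jerks, bounces or runs past its range, let go only when the balance carries it all, and leave the pot hanging free and practically still. Leave everything else as it stands.

Things in the scene. Friction and masses are not known exactly. Their poses are not given: they have to be found in the camera images.
- balance (a joint): swing angle (rad) of the orange spring balance about the level pin at the boom's end: 0 hangs plumb (rest), positive when swung to the side of its dial and hook mouth (the stand's -x side, roughly the robot's right, -y). Almost frictionless pin: left alone it swings for minutes, period about 0.7 s. It weighs about 0.34 kg with its hook and is delicate.
- plunger (a joint): how far (m) the load has drawn the hook and its rod down out of the balance's case: 0 with nothing on it, about 6.7 mm for every newton hung on the hook (after the first 0.2 N), 0.039 at the end of its range (6 N). Little damping: when the load comes on or off suddenly the hook jerks and bounces.
- pivot (a point): centre of the pin on which the balance swings, 415 mm above the bench. Its axes are the stand's: z up, y along the pin, -x the side that the dial and the hook's mouth face (roughly the robot's right, -y). The stand is fixed; its grey foot, 160 mm wide and 14 mm high, lies on the bench from 50 mm on the -x side of the pin to 220 mm on the +x side.
- boom (a point): middle of the stand's 12 mm level boom, which runs 22 mm above the pin from 15 mm in front of it (-x) back to the 12 mm upright rod, 170 mm behind it (+x), 500 mm high
- balance_face (a point): point on the flat front (-x side, with the dial) of the balance's orange case, 100 mm below the pin and 13 mm in front of it; moves with the balance. The case is 26 (front to back) x 50 (wide, along y) x 80 mm (high), from 31 to 111 mm below the pin. Below it the rod's 10 mm collar, then the hook.
- hook_seat (a point): where the axis of the pot's bail lies when it hangs in the bottom of the hook: 189.4 mm straight below the pin when the balance is plumb and unloaded; moves with the hook. The hook is a J of 7 mm round bar: from the collar it curves down the back (bar axis 13 to 18 mm on the +x side of this point), round the bottom (bar axis 6.6 mm below this point) and up to the tip on the -x side.
- hook_tip (a point): end of the hook's bar axis at its upturned tip, 20 mm in front (-x) of the seat and 19.4 mm above it; the tip's top is 3.5 mm higher. The mouth lies above the tip: 25 to 40 mm above the seat nothing is in the way from the front as far as the seat's vertical; the bar's neck is 46 mm above the seat.
- pot_center (a point): loose dark steel sample pot, open and empty, round, 56 mm across (59 at the rim), 74 mm high, 0.29 to 0.56 kg; this point is on its axis 40 mm above its underside. z is the pot's axis, y lies along its bail.
- pot_bail (a point): top of the pot's stiff upright wire bail (5 mm steel wire, does not fold): point on the wire's axis, on the pot's axis, 145 mm above its underside, 71 mm above the rim. The bail lies in the pot's y-z plane: from lugs at y = +-33 mm it rises straight to 105 mm, slants in to y = +-20 mm at 134 mm, then to the top.
- tube_a: small open black plastic cup, 42 mm across, 62 mm high (bystander, leave alone); origin at the centre of its underside
- tube_b: small open bright steel cup, 48 mm across, 55 mm high (bystander, leave alone); origin at the centre of its underside
- flask_grey: grey bottle with a red cap, 72 mm across, 190 mm high (bystander); origin at the centre of its underside
- flask_white: white bottle, 60 mm across, 165 mm high (bystander); origin at the centre of its underside
- dish: white ceramic dish, 110 mm across, 45 mm high (bystander); origin at the centre of its underside
- tongs: steel tongs with yellow grips, 200 mm long, lying flat (bystander); origin at the centre of its underside
- goggles: clear safety glasses, 145 mm wide, 130 mm deep, 50 mm high (bystander); origin at the centre of its underside
Not all that is in view belongs to the job. Leave any blue look-alike of the part that bears pot_center alone.

How it is judged:
On the way, in this order (a step that is already met when the one before it is completed fails the run):
1. the balance has been brought to rest (within 0.12 rad of plumb, slower than 0.15 rad/s, for 0.7 s) while the pot is not yet on the hook (value of joint balance between -0.12 and 0.12 rad and velocity of joint balance between -0.15 and 0.15 rad/s and distance between pot_bail and hook_seat above 0.02 m), for 0.7 s.
2. the pot hangs in the hook (bail within 8 mm of the seat) and its weight is on the balance (hook drawn down by over 10 mm) (distance between pot_bail and hook_seat below 0.008 m and value of joint plunger above 0.01 m), for 0.3 s.
At the end, for the whole second after the job is handed in: The pot hangs free by its bail in the bottom of the balance's hook (bail top within 8 mm of the seat, hook drawn down by over 10 mm), upright within 0.15 rad, the balance within 0.08 rad of plumb and swinging slower than 0.4 rad/s, the hook bobbing slower than 0.04 m/s; the robot touches nothing (all of step 2 and angle between pot_center's own z axis and vertical below 0.15 rad and value of joint balance between -0.08 and 0.08 rad and velocity of joint balance between -0.4 and 0.4 rad/s and velocity of joint plunger between -0.04 and 0.04 m/s).
It fails at once if the balance or its hook is knocked or pushed with more than 15 N (contact force between balance and anything else above 15 N).
It fails at once if the hook is jerked or let bounce (moves in or out of the case faster than 0.06 m/s) (velocity of joint plunger above 0.06 m/s or velocity of joint plunger below -0.06 m/s).
It fails at once if the hook is drawn beyond the balance's range (39 mm) (value of joint plunger above 0.039 m).
It fails at once if a bystander is moved by more than 20 mm (distance of any of tube_a, tube_b, flask_grey, flask_white, dish, tongs, goggles from where it was at the start of the episode above 0.02 m).
It also fails if it takes over 72 s, if anything falls off the work surface, if the arm or the gripper's body presses on something with over 40 N, if the wrist force passes 120 N, or if a joint passes its speed limit or range.

### The arm

A 7-joint arm with a two-finger parallel gripper is mounted at the origin on the work surface. World frame = base frame: x ahead of the robot, y to its left, z up, the work surface at z = 0. Lengths are in m, angles in rad, forces in N, time in s.
With the tool pointing down it reaches from about 0.4 to 0.875 m from the base axis. Payload 19.3 kg.
Tool frame: the origin (TCP) lies where the fingers leave the gripper's body, on its centre line; the fingertips stand bot.tip_reach ahead of it and the grasp point (between the pads) lies 54 mm ahead of it (bot.tip_reach is the distance from the TCP to the fingertips, in m); z points along the fingers, y is the line along which they close (so a half turn about z gives the same grasp; the last joint's range is limited). The gripper opens to 85 mm and grips with 20 to 120 N. Pads are 22 mm wide; open, the fingers measure 114 mm over their backs; the gripper's body (76 mm by 85 mm) begins 54 mm behind the grasp point. The pads swing forward as they close: fully open they stand 13 mm farther back than shut.
Start: joints at [1.272, 0.521, -0.036, 1.599, 0.021, 1.021, -0.113], TCP at [0.142, -0.609, 0.304] pointing down, gripper open.
Joint ranges: [-2.91, 2.91], [-0.3, 2.13], [-1.5, 1.42], [0.17, 2.43], [-1.26, 4.41], [0.16, 1.93], [-2.52, 2.52]. Speed limits (rad/s): [1.89, 1.89, 2.39, 2.39, 3.01, 3.01, 3.01].

### API

Orientations are given as [roll, pitch, yaw] about the fixed x, y, z axes, in that order (R = Rz(yaw) Ry(pitch) Rx(roll)).
In Python, from workcell import bot gives the robot as it stands. The module is installed in compiled form; this text tells all that it offers.
- The arm moves only by the shell command python3 -m jog 'ROWS' [FORCE]. ROWS is JSON, a list that holds one entry, the list of rows, each a list of 7 numbers: the shift along the tool's x, y, z in mm, then the turn, a rotation vector about the tool's x, y, z in rad, then the opening, from 0 (shut) to 1 (fully open). In form: [[[tx, ty, tz, wx, wy, wz, fingers], ...]]. A call has 1 to 5 rows; each row shifts and turns the commanded pose from where the row before left it, along the tool's axes as they then stand; what a row does not reach is not made up. A row lasts 1/10 s, in which the tool goes at most 50 mm and 8.59 degrees, less where a joint would pass 70% of its speed; a pose out of reach is approached as far as the arm can. A call is refused whole if a number of a shift passes 50 or a number of a turn 0.15, either way. A call with a gripper value outside its range is refused whole. The fingers move at their own pace and stop on an object; FORCE is the grip in N (left out, the last holds). Time passes only in rows, so rows that do not move let the fingers close. It gives the time, the measured TCP pose, the force, the opening and the grip force at its end, in the units of the state.
- bot.observe(): the state, without advancing time (a new reading comes with each control period).
- bot.grab_frame(name): name is "scene" or "top" or "wrist"; returns a dict with "img" (400x640x3 uint8, red, green, blue), "intrinsics" (3x3 intrinsics, pixels), "R" (3x3) and "t" (3): a world point X has camera coordinates R X + t; the wrist camera has in their place "tool_from_camera" (4x4, takes a point from camera to tool coordinates, whose origin is the TCP and whose axes are the flange's). Camera axes: x right, y down, z forward; pixel columns grow to the right and rows downward; lengths in m; the calibration is good to about 2 mm. The wrist camera is an equidistant fisheye: a pixel r from the principal point sees the ray r / f radians off the axis. A picture is of the moment at which its call begins: read the wrist's pose just before it. There is no depth.
- bot.job_done(): hands the job in; it is judged then, once.
Trained networks look in a picture, given as the dict that the camera call returned (one of the last four; its "shot" number tells which), for a name from the list of things; names that differ only in an ending like _2 or _b are one class to them, and where a whole thing is asked for, a point or a joint stands for the part that bears it (a point fixed in the world has none). Each returns a list of dicts, best first, with "conf" (0 to 1); they miss things now and then, are a little off and sometimes report something else, mostly with a low value. They report only what shows in the picture. A call takes as long as a camera call. They do not tell look-alikes from the thing itself.
- bot.trace(query, picture): "region" (400x640 bool, what is visible of it).
- bot.spot_point(query, picture): "xyz" ([x, y, z] in m, in world coordinates, good to about 4 mm: a listed point, or the origin of a listed thing).
The state is a dict: "clock": time; "qpos": joint angles; "qd": joint speeds; "joint_efforts": joint torques, N m; "position": TCP position; "tool_rot": TCP orientation; "force": force on the tool from outside, world axes, zero at the start; "moment": the same for the moment, N m; "grip_width": finger opening in m; "finger_force": force on a finger pad.
Only numpy, scipy, OpenCV 4.12 (cv2) and the standard library are available. Lean on these libraries where they do the work, as an engineer would, in place of code of your own. Each camera call takes 0.05 s, during which the arm holds its last target. There are 200 camera calls.

## Working session

There is one attempt and no reset: what is moved stays moved. The work goes in short steps, Python scripts to look and compute and a shell command to move; the robot and the scene stay as the last step left them, time stands still between calls to the robot, and variables do not carry over. Pictures are saved under pics/ and viewed, at most 13 in all, crops included, and the job is handed in when it is done.

```bash
mkdir -p pics; cat > h.py <<'E'
from workcell import bot
import numpy as np, cv2
def save(f,n): cv2.imwrite(f'pics/{n}.png',f['img'][:,:,::-1])
def spots(names,f):
    for n in names:
        for d in bot.spot_point(n,f)[:2]: print(f['shot'],n,round(d['conf'],2),np.round(d['xyz'],4))
E
python3 - <<'E'
from h import *
s=bot.observe();print({k:np.round(v,3) for k,v in s.items()},bot.tip_reach)
a=bot.grab_frame('scene');save(a,'s0');b=bot.grab_frame('top');save(b,'t0')
for f in(a,b): spots(['pivot','boom','balance_face','hook_seat','hook_tip','pot_center','pot_bail','tube_a','tube_b','flask_grey','flask_white','dish','tongs','goggles'],f)
cv2.imwrite('pics/st.png',cv2.resize(np.vstack([a['img'],b['img']])[:,:,::-1],(480,600)))
print(bot.observe()['clock'])
E
```

```text
{'clock': np.float64(0.0), 'qpos': array([ 1.272,  0.522, -0.036,  1.6  ,  0.021,  1.021, -0.113]), 'qd': array([ 0.001, -0.001,  0.002,  0.   ,  0.   ,  0.   , -0.   ]), 'joint_efforts': array([-0.0000e+00, -9.2711e+01,  1.9800e+00, -3.6992e+01,  1.8000e-02,
        8.0000e-03, -0.0000e+00]), 'position': array([ 0.142, -0.608,  0.303]), 'tool_rot': array([-3.14 ,  0.   ,  0.229]), 'force': array([-1.141, -0.262,  0.112]), 'moment': array([-0.02 , -0.073, -0.024]), 'finger_force': np.float64(0.0), 'grip_width': np.float64(0.085)} 0.0726
1 pivot 0.66 [0.5474 0.1064 0.4177]
1 boom 0.66 [0.5501 0.1926 0.4384]
1 balance_face 0.71 [0.5403 0.0879 0.3168]
1 balance_face 0.57 [ 0.7645 -0.1832 -0.001 ]
1 hook_seat 0.54 [0.5445 0.1017 0.2243]
1 hook_seat 0.24 [ 0.452  -0.1406  0.1473]
1 hook_tip 0.71 [ 0.6819 -0.382  -0.0012]
1 hook_tip 0.65 [0.5403 0.0799 0.2441]
1 pot_center 0.95 [ 0.352  -0.26    0.0395]
1 pot_center 0.86 [ 0.455  -0.1422  0.0379]
1 pot_bail 0.84 [ 0.3473 -0.2623  0.142 ]
1 pot_bail 0.7 [ 0.4514 -0.1427  0.1462]
1 tube_a 0.83 [ 0.605  -0.1605  0.0044]
1 tube_a 0.6 [ 0.5206 
[... 472 characters left out ...]
1139 -0.0011]
2 balance_face 0.57 [ 0.4572 -0.1408  0.1454]
2 balance_face 0.55 [0.5442 0.0798 0.3164]
2 pot_center 0.81 [ 0.3544 -0.2633  0.037 ]
2 pot_center 0.72 [ 0.381  -0.0428  0.0371]
2 pot_bail 0.8 [ 0.3765 -0.0388  0.1415]
2 pot_bail 0.66 [ 0.3574 -0.2638  0.1427]
2 tube_a 0.69 [ 0.5231 -0.2979  0.0018]
2 tube_a 0.42 [ 0.4564 -0.1454  0.0387]
2 tube_b 0.69 [ 0.5231 -0.2979  0.0018]
2 tube_b 0.42 [ 0.4564 -0.1454  0.0387]
2 flask_grey 0.86 [ 0.7649 -0.1805 -0.001 ]
2 flask_grey 0.49 [0.5512 0.1901 0.4347]
2 flask_white 0.89 [ 0.8037 -0.0652  0.0014]
2 dish 0.76 [ 6.833e-01 -3.818e-01  4.000e-04]
2 tongs 0.51 [ 7.628e-01  1.132e-01 -2.000e-04]
2 goggles 0.66 [0.747  0.2801 0.0009]
1.5
```

View pics/s0.png

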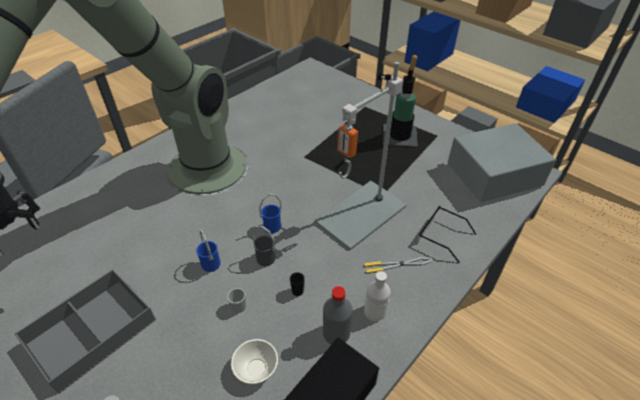

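View pics/t0.png

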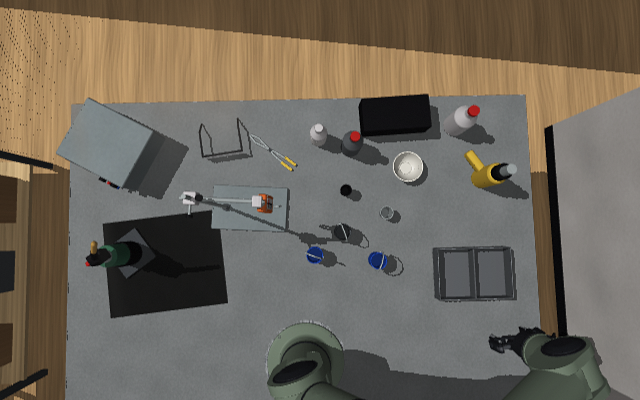

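The dark pot is at top px (341,232) and scene px (264,250), which matches the fix (0.455, -0.142). Blue look-alikes stand on either side of it. The stand's +x is roughly world +y, and the pin runs along world x. Next I'll measure the swing and the bail yaw.

```bash
cat >> h.py <<'E'
BAIL=np.array([[0,-33,74],[0,-33,105],[0,-20,134],[0,-8,145],[0,8,145],[0,20,134],[0,33,105],[0,33,74]])/1e3
def proj(f,X):
    c=X@np.array(f['R']).T+f['t']; p=c@np.array(f['intrinsics']).T; return p[:,:2]/p[:,2:]
def bailpts(c,yaw,n=15):
    P=np.vstack([np.linspace(a,b,n) for a,b in zip(BAIL[:-1],BAIL[1:])])
    R=np.array([[np.cos(yaw),-np.sin(yaw),0],[np.sin(yaw),np.cos(yaw),0],[0,0,1]]); return P@R.T+c
E
python3 - <<'E'
from h import *
a=bot.grab_frame('scene');A=bot.trace('pot_center',a)
b=bot.grab_frame('top');B=bot.trace('pot_center',b)
c=np.array([.455,-.142,0])
D=[]
for f,T in((a,A),(b,B)):
    p=proj(f,c[None]+[[0,0,.04]])[0]
    print(p,[(round(t['conf'],2),t['region'].sum(),np.round(np.argwhere(t['region']).mean(0)[::-1])) for t in T])
    m=min(T,key=lambda t:np.hypot(*(np.argwhere(t['region']).mean(0)[::-1]-p)))['region']
    D.append((f,cv2.distanceTransform((~m).astype(np.uint8),cv2.DIST_L2,5),m))
from scipy.ndimage import map_coordinates as mc
for y in range(0,180,15):
    r=[]
    for f,d,m in D:
        p=proj(f,bailpts(c,np.radians(y))); r.append(mc(d,p.T[::-1],order=1).mean())
    print(y,np.round(r,2))
f=a;u,v=proj(a,c[None]+[[0,0,.07]])[0].astype(int);ca=a['img'][v-30:v+30,u-40:u+40]
u,v=proj(b,c[None]+[[0,0,.07]])[0].astype(int);cb=b['img'][v-30:v+30,u-40:u+40]
cv2.imwrite('pics/c1.png',cv2.resize(np.hstack([ca,cb])[:,:,::-1],None,fx=5,fy=5,interpolation=cv2.INTER_CUBIC))
for i in range(12):
    t=bot.observe()['clock'];f=bot.grab_frame('scene')
    for n in['balance_face']:
        d=[x for x in bot.spot_point(n,f) if x['xyz'][2]>.2]
        if d: print(round(t,2),n,round(d[0]['conf'],2),np.round(d[0]['xyz'],4))
E
```

```text
[263.35889317 250.4373082 ] [(0.86, np.int64(640), array([208., 254.])), (0.73, np.int64(623), array([271., 216.]))]
[342.26075841 231.25460501] [(0.74, np.int64(265), array([378., 259.])), (0.73, np.int64(223), array([342., 231.])), (0.65, np.int64(237), array([314., 254.]))]
0 [6.52 0.73]
15 [6.24 0.73]
30 [5.92 0.65]
45 [5.94 0.82]
60 [6.18 0.82]
75 [6.4  0.71]
90 [6.56 0.64]
105 [6.63 0.45]
120 [6.67 0.46]
135 [6.72 0.65]
150 [6.75 0.78]
165 [6.69 0.76]
1.8 balance_face 0.96 [0.5437 0.1189 0.3159]
2.0 balance_face 0.96 [0.5411 0.0814 0.3175]
2.1 balance_face 0.94 [0.5399 0.0703 0.3234]
2.2 balance_face 0.8 [0.5402 0.0725 0.3194]
2.3 balance_face 0.95 [0.5402 0.0945 0.3169]
2.4 balance_face 0.68 [0.5425 0.1148 0.3194]
2.5 balance_face 0.65 [0.5445 0.1175 0.3165]
2.6 balance_face 0.77 [0.543  0.0971 0.3181]
2.7 balance_face 0.95 [0.5401 0.0739 0.3192]
2.8 balance_face 0.55 [0.54   0.0656 0.3223]
```

View pics/c1.png

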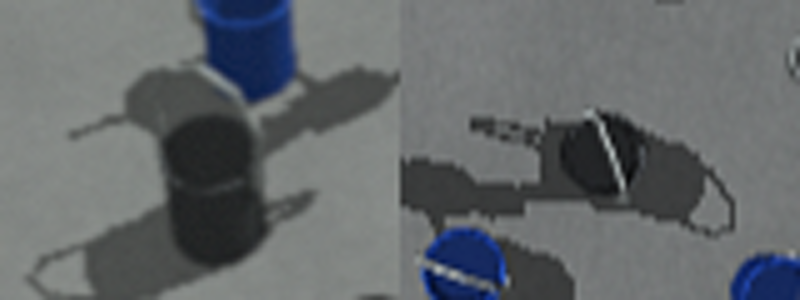

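Dark pot bail: in the right crop it runs from (593,112) to (622,192), about 20° from world x. The balance face swings between y 0.066 and 0.119, so amplitude is about 0.27 rad. I'll plan the move to in front of the balance with the tool pointing +y, 40° down.

```bash
cat >> h.py <<'E'
from scipy.spatial.transform import Rotation as Ro, Slerp
def Rt(az,dip):  # tool z at azimuth az, dip below horizontal; tool y level, 90deg clockwise of az
    a,d=np.radians([az,dip]); z=np.array([np.cos(a)*np.cos(d),np.sin(a)*np.cos(d),-np.sin(d)]); y=np.array([np.sin(a),-np.cos(a),0])
    return Ro.from_matrix(np.c_[np.cross(y,z),y,z])
def cur():
    s=bot.observe(); return s,np.array(s['position']),Ro.from_euler('xyz',s['tool_rot'])
def plan(R1,p1,n,grip):
    s,p,R=cur(); S=Slerp([0,1],Ro.concatenate([R,R1])); print('pos',p,'dist',np.linalg.norm(p1-p),'ang',np.degrees((R.inv()*R1).magnitude()))
    q=p.copy();Q=R
    for i in range(n):
        t=p+(np.array(p1)-p)*(i+1)/n
        d=np.round(Q.inv().apply(t-q)*1e3,1); w=np.round((Q.inv()*S((i+1)/n)).as_rotvec(),3)
        print([*map(float,d),*map(float,w),grip]); q=q+Q.apply(d/1e3); Q=Q*Ro.from_rotvec(w)
E
python3 -c "
from h import *
plan(Rt(90,40),np.array([.5475,-.045,.354]),15,0)"
```

```text
pos [ 0.14172043 -0.60871474  0.30389536] dist 0.6963776576946886 ang 89.56088518742312
[34.9, -30.5, -3.3, 0.039, 0.049, -0.083, 0]
[37.3, -27.5, -0.5, 0.039, 0.049, -0.084, 0]
[39.5, -24.3, 2.5, 0.039, 0.049, -0.083, 0]
[41.2, -20.7, 5.3, 0.039, 0.049, -0.084, 0]
[42.5, -17.0, 8.1, 0.038, 0.049, -0.083, 0]
[43.2, -13.1, 10.8, 0.039, 0.049, -0.083, 0]
[43.5, -9.0, 13.3, 0.039, 0.049, -0.084, 0]
[43.4, -4.8, 15.8, 0.039, 0.049, -0.083, 0]
[42.9, -0.5, 17.9, 0.039, 0.049, -0.083, 0]
[41.7, 3.7, 20.0, 0.039, 0.049, -0.084, 0]
[40.2, 8.0, 21.7, 0.039, 0.049, -0.083, 0]
[38.3, 12.1, 23.3, 0.039, 0.049, -0.083, 0]
[36.0, 16.1, 24.6, 0.039, 0.049, -0.084, 0]
[33.2, 20.1, 25.5, 0.038, 0.048, -0.083, 0]
[30.1, 23.6, 26.2, 0.039, 0.049, -0.083, 0]
```

```bash
python3 -m jog '[[[35,-30.5,-3.3,0.039,0.049,-0.083,0],[37,-27.5,-0.5,0.039,0.049,-0.083,0],[39.5,-24.3,2.5,0.039,0.049,-0.083,0],[41,-20.7,5.3,0.039,0.049,-0.083,0],[42.5,-17,8,0.039,0.049,-0.083,0]]]'
python3 -m jog '[[[43,-13,11,0.039,0.049,-0.083,0],[43.5,-9,13.3,0.039,0.049,-0.083,0],[43.4,-4.8,15.8,0.039,0.049,-0.083,0],[43,-0.5,18,0.039,0.049,-0.083,0],[41.7,3.7,20,0.039,0.049,-0.083,0]]]'
python3 -c "
from h import *
plan(Rt(90,40),np.array([.5475,-.045,.354]),7,0);print(np.round(cur()[0]['qpos'],2))"
```

```text
clock: 3.4
position: [0.2775, -0.4196, 0.3211]
tool_rot: [-2.999, -0.279, 0.63]
force: [0.8, -0.1, 0.6]
grip_width: 0.0125
finger_force: 0.0
clock: 3.9
position: [0.4132, -0.2321, 0.3375]
tool_rot: [-2.976, -0.589, 1.039]
force: [0.9, -0.9, -0.6]
grip_width: -0.0
finger_force: 0.0
pos [ 0.41322569 -0.23210135  0.33754049] dist 0.23088400327569067 ang 29.7835224059198
[28.5, 5.6, 15.5, 0.028, 0.035, -0.06, 0]
[27.6, 7.8, 16.4, 0.028, 0.034, -0.059, 0]
[26.5, 9.8, 17.0, 0.027, 0.035, -0.06, 0]
[25.3, 11.8, 17.6, 0.028, 0.034, -0.059, 0]
[23.8, 13.8, 18.2, 0.028, 0.035, -0.06, 0]
[22.4, 15.6, 18.5, 0.028, 0.034, -0.06, 0]
[20.7, 17.5, 18.7, 0.027, 0.035, -0.059, 0]
[ 1.08  0.43 -0.54  1.84 -0.39  1.16  0.27]
```

```bash
python3 -m jog '[[[28.5,5.6,15.5,0.028,0.035,-0.06,0],[27.6,7.8,16.4,0.028,0.035,-0.06,0],[26.5,9.8,17,0.028,0.035,-0.06,0],[25.3,11.8,17.6,0.028,0.035,-0.06,0],[23.8,13.8,18.2,0.028,0.035,-0.06,0]]]'
python3 -m jog '[[[22.4,15.6,18.5,0.028,0.034,-0.06,0],[20.7,17.5,18.7,0.028,0.034,-0.06,0],[0,0,0,0,0,0,0]]]'
python3 - <<'E'
from h import *
plan(Rt(90,40),np.array([.5475,-.007,.354]),2,0);print(np.round(cur()[0]['qpos'],2))
R=Rt(90,40)
s,p,Q=cur();print('tip',p+Q.apply([0,0,.0726]))
f=bot.grab_frame('scene');a=f['img'][90:210,260:420];cv2.imwrite('pics/c2.png',cv2.resize(a[:,:,::-1],None,fx=5,fy=5,interpolation=cv2.INTER_CUBIC))
E
```

```text
clock: 4.4
position: [0.5093, -0.0992, 0.3488]
tool_rot: [-3.068, -0.801, 1.398]
force: [0.2, -0.1, 0.6]
grip_width: -0.0
finger_force: 0.0
clock: 4.7
position: [0.5483, -0.0432, 0.3536]
tool_rot: [3.14, -0.876, 1.579]
force: [-0.5, 0.5, -0.8]
grip_width: 0.0001
finger_force: 0.0
pos [ 0.54832879 -0.04320597  0.35359092] dist 0.03621776145918123 ang 0.42588866009654586
[11.7, -0.3, 13.8, -0.002, -0.002, 0.003, 0]
[11.8, -0.4, 13.7, -0.002, -0.001, 0.002, 0]
[ 0.82  0.63 -0.76  1.68 -0.49  1.17  0.38]
tip [0.54802324 0.01256689 0.30711452]
```

View pics/c2.png

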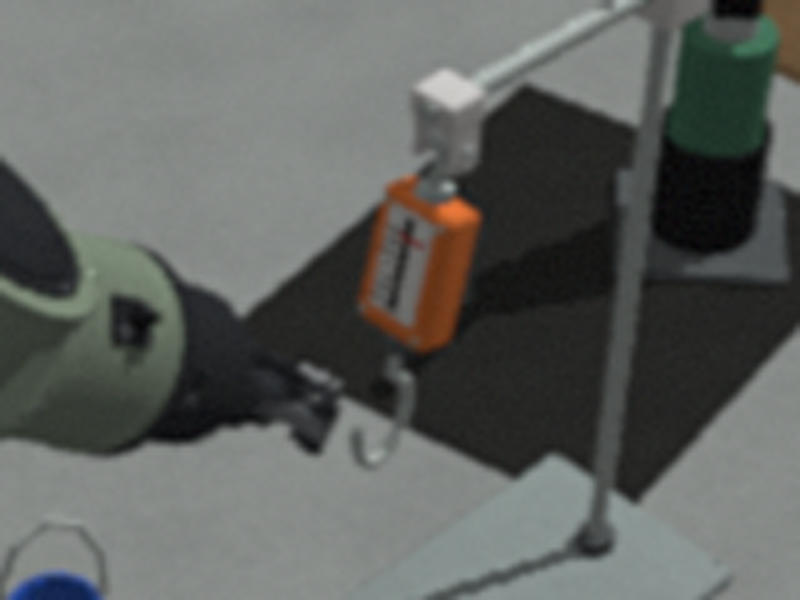

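The crop shows the balance at (420,260) swinging toward the shut fingers, whose tip is at about (312,440). I'll raise the tool a little, close in, then advance 1 mm per row.

```bash
python3 -m jog '[[[6,0,-5,0,0,0,0],[9.6,0,11.5,0,0,0,0],[9.6,0,11.5,0,0,0,0],[1.3,0,1.5,0,0,0,0],[0.65,0,0.75,0,0,0,0]]]' | egrep 'cl|pos|for'
for k in 1; do :; done
python3 -m jog '[[[0.65,0,0.75,0,0,0,0],[0.65,0,0.75,0,0,0,0],[0.65,0,0.75,0,0,0,0],[0.65,0,0.75,0,0,0,0],[0.65,0,0.75,0,0,0,0]]]' | egrep 'cl|pos|for'
python3 -m jog '[[[0.65,0,0.75,0,0,0,0],[0.65,0,0.75,0,0,0,0],[0.65,0,0.75,0,0,0,0],[0.65,0,0.75,0,0,0,0],[0.65,0,0.75,0,0,0,0]]]' | egrep 'cl|pos|for'
python3 -m jog '[[[0.65,0,0.75,0,0,0,0],[0.65,0,0.75,0,0,0,0],[0.65,0,0.75,0,0,0,0],[0.65,0,0.75,0,0,0,0],[0.65,0,0.75,0,0,0,0]]]' | egrep 'cl|pos|for'
python3 - <<'E'
from h import *
s,p,Q=cur();print('tip',p+Q.apply([0.011,0,.0726]))
for i in range(6):
    f=bot.grab_frame('scene');d=[x for x in bot.spot_point('balance_face',f) if x['xyz'][2]>.2]
    if d: print(round(d[0]['conf'],2),np.round(d[0]['xyz'],4))
E
```

```text
clock: 5.25
position: [0.5468, -0.0133, 0.3613]
force: [-0.2, -0.7, -0.3]
finger_force: 0.0
clock: 5.75
position: [0.547, -0.0088, 0.3612]
force: [0.7, -1.1, -1.2]
finger_force: 0.0
clock: 6.25
position: [0.547, -0.0037, 0.3613]
force: [0.1, -0.3, -0.3]
finger_force: 0.0
clock: 6.75
position: [0.547, 0.0012, 0.3614]
force: [-0.6, 0.4, -0.2]
finger_force: 0.0
tip [0.54698072 0.06391008 0.32310183]
0.95 [0.5414 0.0702 0.3234]
0.8 [0.5414 0.0827 0.3175]
0.56 [0.5432 0.1052 0.3157]
0.93 [0.5409 0.1174 0.3166]
0.79 [0.5444 0.1064 0.3141]
0.55 [0.5434 0.0835 0.3172]
```

```bash

python3 -m jog '[[[0.65,0,0.75,0,0,0,0],[0.65,0,0.75,0,0,0,0],[0.65,0,0.75,0,0,0,0],[0.65,0,0.75,0,0,0,0],[0.65,0,0.75,0,0,0,0]]]' | egrep 'cl|pos|force: '
python3 -m jog '[[[0.65,0,0.75,0,0,0,0],[0.65,0,0.75,0,0,0,0],[0.65,0,0.75,0,0,0,0],[0.65,0,0.75,0,0,0,0],[0.65,0,0.75,0,0,0,0]]]' | egrep 'cl|pos|force: '
python3 -m jog '[[[0.65,0,0.75,0,0,0,0],[0.65,0,0.75,0,0,0,0],[0.65,0,0.75,0,0,0,0],[0.65,0,0.75,0,0,0,0],[0.65,0,0.75,0,0,0,0]]]' | egrep 'cl|pos|force: '
python3 -m jog '[[[0.65,0,0.75,0,0,0,0],[0.65,0,0.75,0,0,0,0],[0.65,0,0.75,0,0,0,0],[0.65,0,0.75,0,0,0,0],[0.65,0,0.75,0,0,0,0]]]' | egrep 'cl|pos|force: '
python3 - <<'E'
from h import *
s,p,Q=cur();print('tip',p+Q.apply([0.011,0,.0726]))
for i in range(7):
    f=bot.grab_frame('scene');d=[x for x in bot.spot_point('balance_face',f) if x['xyz'][2]>.2]
    if d: print(round(d[0]['conf'],2),np.round(d[0]['xyz'],4))
E
```

```text
clock: 7.85
position: [0.547, 0.0062, 0.3614]
force: [-0.8, -0.5, -0.0]
finger_force: 0.0
clock: 8.35
position: [0.547, 0.0112, 0.3615]
force: [1.2, 0.4, -0.1]
finger_force: 0.0
clock: 8.85
position: [0.547, 0.0161, 0.3616]
force: [0.5, -0.3, -0.0]
finger_force: 0.0
clock: 9.35
position: [0.547, 0.0211, 0.3617]
force: [0.5, -0.6, -0.6]
finger_force: 0.0
tip [0.54696553 0.08378171 0.32343622]
0.56 [0.5427 0.1018 0.3162]
0.7 [0.5419 0.1049 0.3145]
0.87 [0.5418 0.0954 0.3152]
0.83 [0.5433 0.0848 0.3174]
0.68 [0.5412 0.0809 0.3199]
0.89 [0.5449 0.1008 0.3139]
```

```bash

python3 -m jog '[[[0.65,0,0.75,0,0,0,0],[0.65,0,0.75,0,0,0,0],[0.65,0,0.75,0,0,0,0],[0.65,0,0.75,0,0,0,0],[0.65,0,0.75,0,0,0,0]]]' | egrep 'force: '
python3 -m jog '[[[0.65,0,0.75,0,0,0,0],[0.65,0,0.75,0,0,0,0],[0.65,0,0.75,0,0,0,0],[0.65,0,0.75,0,0,0,0],[0.65,0,0.75,0,0,0,0]]]' | egrep 'force: '
python3 -m jog '[[[0.65,0,0.75,0,0,0,0],[0.65,0,0.75,0,0,0,0],[0.65,0,0.75,0,0,0,0],[0.65,0,0.75,0,0,0,0],[0.65,0,0.75,0,0,0,0]]]' | egrep 'force: '
python3 -m jog '[[[0,0,0,0,0,0,0],[0,0,0,0,0,0,0],[0,0,0,0,0,0,0],[0,0,0,0,0,0,0],[0,0,0,0,0,0,0]]]' | egrep 'force: '
python3 -m jog '[[[0,0,0,0,0,0,0],[0,0,0,0,0,0,0],[0,0,0,0,0,0,0],[0,0,0,0,0,0,0],[0,0,0,0,0,0,0]]]' | egrep 'force: '
python3 - <<'E'
from h import *
s,p,Q=cur();print('tip',p+Q.apply([0.011,0,.0726]))
for i in range(5):
    f=bot.grab_frame('scene');d=[x for x in bot.spot_point('balance_face',f) if x['xyz'][2]>.2]
    if d: print(round(d[0]['conf'],2),np.round(d[0]['xyz'],4))
E
```

```text
force: [-0.1, -0.2, 0.8]
finger_force: 0.0
force: [-0.7, 0.4, 0.3]
finger_force: 0.0
force: [-0.2, 0.0, 0.2]
finger_force: 0.0
force: [0.1, -0.3, 0.8]
finger_force: 0.1
force: [-0.2, -0.9, -0.3]
finger_force: 0.1
tip [0.54698567 0.09856144 0.32364368]
0.63 [0.5423 0.0979 0.3163]
0.71 [0.5423 0.0988 0.3157]
0.72 [0.5404 0.0977 0.3172]
0.9 [0.5426 0.0973 0.3142]
0.94 [0.5429 0.0979 0.317 ]
```

```bash

python3 -m jog '[[[-0.32,0,-0.38,0,0,0,0],[-0.32,0,-0.38,0,0,0,0],[-0.32,0,-0.38,0,0,0,0],[-0.32,0,-0.38,0,0,0,0],[-0.32,0,-0.38,0,0,0,0]]]' | egrep 'force: '
python3 -m jog '[[[-0.32,0,-0.38,0,0,0,0],[-0.32,0,-0.38,0,0,0,0],[-0.32,0,-0.38,0,0,0,0],[-0.32,0,-0.38,0,0,0,0],[-0.32,0,-0.38,0,0,0,0]]]' | egrep 'force: '
python3 -m jog '[[[-0.32,0,-0.38,0,0,0,0],[-0.32,0,-0.38,0,0,0,0],[-0.32,0,-0.38,0,0,0,0],[-0.32,0,-0.38,0,0,0,0],[-0.32,0,-0.38,0,0,0,0]]]' | egrep 'force: '
python3 -m jog '[[[-1.3,0,-1.5,0,0,0,0],[-1.3,0,-1.5,0,0,0,0],[-6.5,0,-7.5,0,0,0,0],[-13,0,-15,0,0,0,0],[-13,0,-15,0,0,0,0.5]]]'
python3 - <<'E'
from h import *
for i in range(8):
    f=bot.grab_frame('scene');d=[x for x in bot.spot_point('balance_face',f) if x['xyz'][2]>.2]
    if d: print(round(d[0]['conf'],2),np.round(d[0]['xyz'],4))
f=bot.grab_frame('scene');t=bot.grab_frame('top')
for g in(f,t): spots(['pivot','boom','hook_seat','hook_tip','pot_center','pot_bail'],g)
print(bot.observe()['clock'])
# plan to over pot from front: grasp standoff
R=Rt(110,40); g=np.array([.4555,-.1425,.045]); z=R.apply([0,0,1])
plan(R,g-z*(.054+.10)+[0,0,.03],8,1)
E
```

```text
force: [0.1, 1.2, -0.1]
finger_force: 0.0
force: [-0.4, -0.5, 0.6]
finger_force: 0.0
force: [0.1, 0.5, 0.8]
finger_force: 0.0
clock: 15.05
position: [0.547, -0.0264, 0.361]
tool_rot: [-3.141, -0.872, 1.571]
force: [0.6, -0.2, 0.6]
grip_width: 0.0135
finger_force: 0.0
0.75 [0.5409 0.094  0.3159]
0.93 [0.5414 0.0918 0.3154]
0.83 [0.541  0.0916 0.3183]
0.9 [0.5417 0.0915 0.3185]
0.91 [0.5397 0.0893 0.3201]
0.59 [0.5408 0.0923 0.3181]
0.8 [0.5408 0.0914 0.3168]
44 pivot 0.88 [0.5436 0.1068 0.416 ]
44 boom 0.61 [0.5534 0.1923 0.4371]
44 hook_seat 0.69 [7.637e-01 1.126e-01 6.000e-04]
44 hook_seat 0.62 [0.5445 0.1062 0.2258]
44 hook_tip 0.47 [0.5439 0.0828 0.2461]
44 pot_center 0.85 [ 0.3789 -0.0398  0.0383]
44 pot_center 0.67 [ 0.4544 -0.1421  0.0361]
44 pot_bail 0.93 [ 0.383  -0.042   0.1465]
44 pot_bail 0.82 [ 0.3526 -0.2653  0.147 ]
45 pivot 0.59 [0.5465 0.107  0.4151]
45 boom 0.83 [0.5494 0.1906 0.436 ]
45 pot_center 0.67 [ 0.455  -0.1456  0.0363]
45 pot_center 0.59 [ 0.3767 -0.0475  0.0396]
45 pot_bail 0.52 [ 0.3587 -0.2633  0.1453]
45 pot_bail 0.5 [ 0.4566 -0.1386  0.1445]
16.55
pos [ 0.54703499 -0.02515986  0.36104124] dist 0.2994697471552772 ang 19.982650609055426
[-36.2, -6.4, -6.8, 0.033, 0.0, -0.028, 1]
[-36.1, -7.6, -6.6, 0.034, 0.0, -0.028, 1]
[-35.8, -8.9, -6.3, 0.033, 0.0, -0.028, 1]
[-35.6, -10.0, -6.0, 0.033, 0.0, -0.028, 1]
[-35.2, -11.3, -5.6, 0.034, 0.0, -0.028, 1]
[-35.0, -12.4, -5.2, 0.033, 0.0, -0.028, 1]
[-34.5, -13.5, -4.9, 0.033, 0.0, -0.029, 1]
[-34.2, -14.7, -4.3, 0.034, 0.0, -0.028, 1]
```

Balance is at rest (face y 0.0915±0.002). Now to the pot's front.

```bash
python3 -m jog '[[[-36,-6.4,-6.8,0.033,0,-0.028,1],[-36,-7.6,-6.6,0.033,0,-0.028,1],[-36,-9,-6.3,0.033,0,-0.028,1],[-35.5,-10,-6,0.033,0,-0.028,1],[-35,-11,-5.6,0.034,0,-0.028,1]]]' | grep for
python3 -m jog '[[[-35,-12.4,-5.2,0.033,0,-0.028,1],[-34.5,-13.5,-5,0.033,0,-0.028,1],[-34,-14.7,-4.3,0.034,0,-0.028,1],[0,0,0,0,0,0,1]]]'
python3 - <<'E'
from h import *
s,p,Q=cur(); w=bot.grab_frame('wrist'); save(w,'w1'); spots(['pot_center','pot_bail'],w)
T=np.array(w['tool_from_camera']);K=np.array(w['intrinsics']);print(np.round(T,3).tolist(),np.round(K,1).tolist())
np.savez('w1.npz',p=p,Q=Q.as_matrix(),T=T,K=K)
E
```

```text
force: [-0.0, -0.7, 1.1]
finger_force: 0.0
clock: 17.45
position: [0.4944, -0.2561, 0.171]
tool_rot: [-3.136, -0.874, 1.913]
force: [-1.4, 0.3, -0.1]
grip_width: 0.0857
finger_force: 0.0
46 pot_center 0.97 [ 0.4539 -0.142   0.0396]
46 pot_center 0.87 [ 0.3765 -0.0419  0.0369]
46 pot_bail 0.68 [ 0.3538 -0.2591  0.1439]
46 pot_bail 0.64 [ 0.3788 -0.045   0.146 ]
[[0.0, -0.965, -0.261, 0.065], [1.0, 0.0, 0.001, 0.0], [-0.0, -0.261, 0.965, -0.07], [0.0, 0.0, 0.0, 1.0]] [[309.7, 0.0, 322.8], [0.0, 309.7, 198.9], [0.0, 0.0, 1.0]]
```

View pics/w1.png

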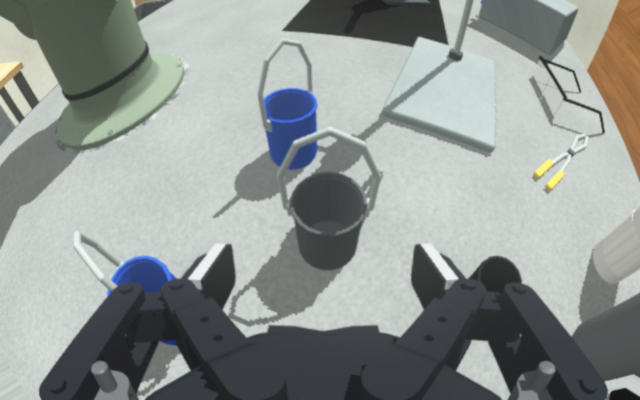

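The wrist view shows the dark pot centred at about (327,215). Its bail corners are at (282,168) and (380,175), with the top at (330,130). I'll fit its pose.

```bash
python3 - <<'E'
from h import *
from scipy.optimize import least_squares
d=np.load('w1.npz');Q=Ro.from_matrix(d['Q']);K=d['K']
px=np.array([[282,168],[299,141],[330,130],[363,142],[380,175]],float)
L=np.array([[0,-33,105],[0,-20,134],[0,0,145],[0,20,134],[0,33,105]])/1e3
def wp(X):
    c=(np.linalg.inv(d['T'])@np.c_[Q.inv().apply(X-d['p']),np.ones(len(X))].T).T[:,:3]
    r=np.hypot(c[:,0],c[:,1]);th=np.arctan2(r,c[:,2])
    return np.c_[c[:,0]/r*th*K[0,0]+K[0,2],c[:,1]/r*th*K[1,1]+K[1,2]]
def f(v):
    R=Ro.from_euler('z',v[2]); return (wp(R.apply(L)+[v[0],v[1],0])-px).ravel()
r=least_squares(f,[.455,-.142,np.radians(-70)]); print(r.x[:2],np.degrees(r.x[2]),np.round(r.fun,1))
r=least_squares(lambda v:f([.455,-.142,v[0]]),[np.radians(-70)]); print(np.degrees(r.x),np.round(r.fun,1))
E
```

```text
[ 0.45784806 -0.13922161] -74.51653645649323 [ 0.1  1.5 -0.9 -1.1  1.2 -2.   0.8  1.5 -1.4  0.1]
[-75.63795374] [-5.2  2.7 -6.9  0.4 -5.1 -0.1 -4.9  3.8 -6.4  2.7]
```

```bash
python3 - <<'E'
from h import *
R=Rt(106,40); g=np.array([.4562,-.141,.046]); z=R.apply([0,0,1]); plan(R,g-z*(.054+.075),3,1)
E
```

```text
pos [ 0.49622789 -0.2523146   0.17480214] dist 0.05035094400483126 ang 3.9370134298831867
[-7.5, -2.2, 14.9, -0.017, -0.0, 0.015, 1]
[-7.5, -2.3, 14.8, -0.018, -0.0, 0.015, 1]
[-7.6, -2.4, 14.8, -0.017, -0.0, 0.015, 1]
```

```bash
python3 -m jog '[[[-7.5,-2.2,15,-0.017,0,0.015,1],[-7.5,-2.3,15,-0.017,0,0.015,1],[-7.5,-2.4,15,-0.017,0,0.015,1],[0,0,0,0,0,0,1]]]' |egrep 'pos|rot|force: '
python3 -m jog '[[[0,0,25,0,0,0,1],[0,0,25,0,0,0,1],[0,0,15,0,0,0,1],[0,0,10,0,0,0,1],[0,0,0,0,0,0,1]]]'
python3 - <<'E'
from h import *
s,p,Q=cur();print('grasp pt',p+Q.apply([0,0,.054])); w=bot.grab_frame('wrist');save(w,'w2');print(s['clock'])
E
```

```text
position: [0.4823, -0.2351, 0.128]
tool_rot: [-3.137, -0.874, 1.848]
force: [-0.0, 0.6, 0.3]
finger_force: 0.0
clock: 18.5
position: [0.4673, -0.1803, 0.0805]
tool_rot: [-3.139, -0.873, 1.851]
force: [0.4, 0.6, 0.7]
grip_width: 0.0854
finger_force: 0.0
grasp pt [ 0.45572432 -0.14055947  0.04583876]
18.5
```

View pics/w2.png

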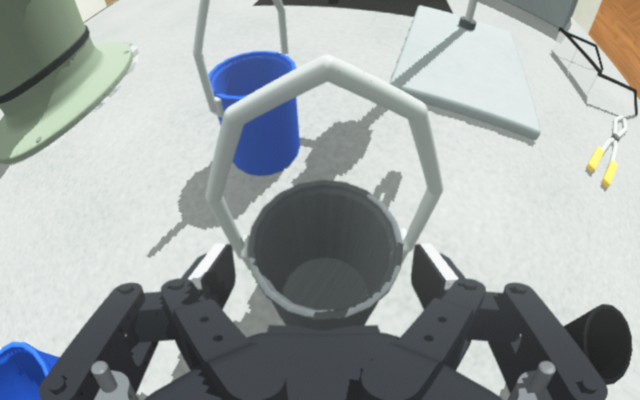

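The pot sits centred between the open pads. Bail corners are at (214,190), (232,113), (327,65), (429,113) and (436,190). Closing, and refitting the bail in the tool frame.

```bash
python3 -m jog '[[[0,0,0,0,0,0,0.3],[0,0,0,0,0,0,0.2],[0,0,0,0,0,0,0],[0,0,0,0,0,0,0],[0,0,0,0,0,0,0]]]' 30
python3 - <<'E'
from h import *
from scipy.optimize import least_squares
d=np.load('w1.npz');K=d['K'];s,p,Q=cur()
px=np.array([[214,190],[232,113],[327,65],[429,113],[436,190]],float)
L=np.array([[0,-33,105],[0,-20,134],[0,0,145],[0,20,134],[0,33,105]])/1e3
def wp(X):
    c=(np.linalg.inv(d['T'])@np.c_[Q.inv().apply(X-p),np.ones(len(X))].T).T[:,:3]
    r=np.hypot(c[:,0],c[:,1]);th=np.arctan2(r,c[:,2])
    return np.c_[c[:,0]/r*th*K[0,0]+K[0,2],c[:,1]/r*th*K[1,1]+K[1,2]]
f=lambda v:(wp(Ro.from_euler('z',v[2]).apply(L)+[v[0],v[1],v[3]])-px).ravel()
r=least_squares(f,[.455,-.142,np.radians(-74),0]); print(r.x,np.degrees(r.x[2]),np.round(r.fun,1))
r=least_squares(lambda v:f([*v,0]),[.455,-.142,np.radians(-74)]); print(r.x,np.degrees(r.x[2]),np.round(r.fun,1))
print(p+Q.apply([0,0,.054]))
E
```

```text
clock: 19.05
position: [0.4674, -0.1819, 0.081]
tool_rot: [-3.14, -0.872, 1.849]
force: [-1.2, -5.3, 10.1]
grip_width: 0.0596
finger_force: 29.7
[ 0.45839709 -0.14460335 -1.29203298  0.00168299] -74.02803654676016 [-1.2  2.5  1.8 -1.2  2.2 -1.4 -6.8 -0.6  4.3  2.5]
[ 0.45797635 -0.14303004 -1.29230673] -74.04372167072391 [  1.6   1.3   4.9  -0.    2.1   1.9 -10.    0.5   1.6   1.4]
[ 0.45594395 -0.14220727  0.04622954]
```

```bash
python3 -m jog '[[[2.3,0,-1.9,0,0,0,0],[7.7,0,-6.4,0,0,0,0],[7.7,0,-6.4,0,0,0,0],[0,0,0,0,0,0,0],[0,0,0,0,0,0,0]]]'
python3 - <<'E'
from h import *
s,p,Q=cur();w=bot.grab_frame('wrist');save(w,'w3');f=bot.grab_frame('scene')
np.savez('w3.npz',p=p,Q=Q.as_matrix())
spots(['pot_center','pot_bail'],w);print(p+Q.apply([0,0,.054]))
a=f['img'][190:290,200:320];cv2.imwrite('pics/c3.png',np.vstack([w['img'][:,:,::-1][0:300],cv2.resize(a[:,:,::-1],(360,300),interpolation=cv2.INTER_CUBIC).repeat(1,0) if 0 else np.hstack([cv2.resize(a[:,:,::-1],(360,300),interpolation=cv2.INTER_CUBIC),np.zeros((300,280,3),np.uint8)])]))
print(np.mean([bot.observe()['force'] for _ in range(5)],0))
E
```

```text
clock: 19.55
position: [0.4671, -0.1811, 0.1034]
tool_rot: [-3.139, -0.872, 1.849]
force: [-0.8, 0.2, -3.1]
grip_width: 0.0594
finger_force: 34.2
48 pot_center 0.8 [ 0.4546 -0.1404  0.0652]
48 pot_center 0.63 [ 0.3782 -0.044   0.0377]
48 pot_bail 0.55 [ 0.4564 -0.1378  0.168 ]
[ 0.45565092 -0.14137626  0.06864225]
[ 0.46763448  0.06300422 -3.56915527]
```

View pics/c3.png

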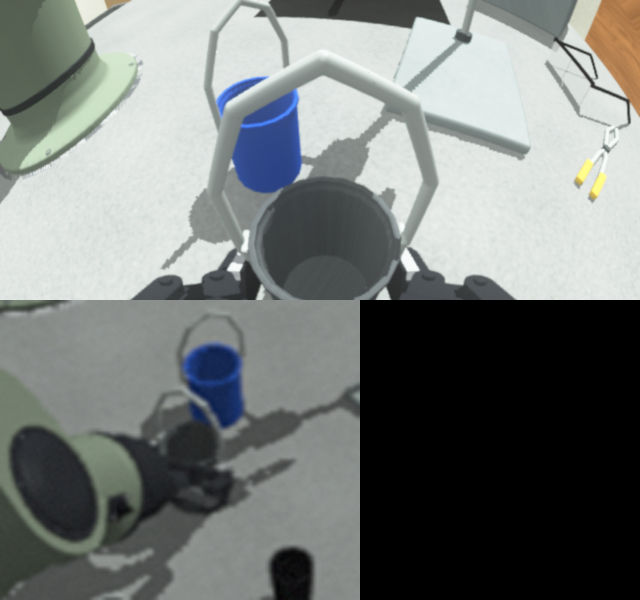

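The pot is held, weight about 3.6 N. The bail is at (214,188), (233,108), (322,54), (422,105) and (434,180), so it is slightly tilted. Fitting that and planning to stand-off.

```bash
cat >> h.py <<'E'
from scipy.optimize import least_squares
W=np.load('w1.npz') if __import__('os').path.exists('w1.npz') else None
def wpix(Xt): # tool-frame points -> wrist pixels
    c=(np.linalg.inv(W['T'])@np.c_[Xt,np.ones(len(Xt))].T).T[:,:3]; K=W['K']
    r=np.hypot(c[:,0],c[:,1]);th=np.arctan2(r,c[:,2]); return np.c_[c[:,0]/r*th*K[0,0]+K[0,2],c[:,1]/r*th*K[1,1]+K[1,2]]
L5=np.array([[0,-33,105],[0,-20,134],[0,0,145],[0,20,134],[0,33,105]])/1e3
def fitpot(px,p,Q,c0,yaw0):
    M=lambda v:(Ro.from_euler('ZXY',[v[3],v[4],v[5]]))
    X=lambda v,P:M(v).apply(P-[0,0,.046])+v[:3]   # world
    f=lambda v:np.r_[((wpix(Q.inv().apply(X(v,L5)-p))-px)/2).ravel(),(v[:3]-c0)/.003,(v[4:])/.06]
    r=least_squares(f,[*c0,yaw0,0,0]); v=r.x
    print('c',v[:3],'yaw/roll/pitch',np.degrees(v[3:]),np.round(r.fun,1))
    b=X(v,L5[2:3])[0]; return b,Q.inv().apply(b-p),v
E
python3 - <<'E'
from h import *
d=np.load('w3.npz');p=d['p'];Q=Ro.from_matrix(d['Q'])
b,bt,v=fitpot(np.array([[214,188],[233,108],[322,54],[422,105],[434,180]],float),p,Q,p+Q.apply([0,0,.054]),np.radians(-74))
print('bail',b,'tool',bt)
R=Rt(88,40);t=np.array([.545,.0265,.2576])
plan(R,t-R.apply(bt),7,0)
E
```

```text
c [ 0.45707569 -0.13992524  0.07072614] yaw/roll/pitch [-72.26522856   0.4836581    1.41851335] [-0.8 -0.2 -0.6 -0.5  1.6  1.5 -2.1 -1.2  1.7  0.5  0.5  0.5  0.7  0.1
  0.4]
bail [ 0.45702648 -0.14251401  0.16969228] tool [ 0.07639499  0.0008708  -0.01216149]
pos [ 0.46692955 -0.18082645  0.10284319] dist 0.20408820576789738 ang 18.05043144030963
[22.6, 17.0, 7.2, -0.035, 0.0, 0.029, 0]
[23.0, 16.1, 7.8, -0.034, 0.0, 0.028, 0]
[23.5, 15.1, 8.3, -0.035, 0.0, 0.029, 0]
[23.9, 14.2, 8.8, -0.035, 0.0, 0.029, 0]
[24.3, 13.2, 9.3, -0.034, 0.0, 0.029, 0]
[24.7, 12.1, 9.7, -0.035, 0.0, 0.028, 0]
[25.0, 11.1, 10.1, -0.035, 0.0, 0.029, 0]
```

```bash
python3 -m jog '[[[22.6,17,7.2,-0.035,0,0.029,0],[23,16,7.8,-0.035,0,0.029,0],[23.5,15,8.3,-0.035,0,0.029,0],[24,14,8.8,-0.035,0,0.029,0],[24.3,13.2,9.3,-0.034,0,0.029,0]]]' |egrep 'force: '
python3 -m jog '[[[24.7,12,9.7,-0.035,0,0.028,0],[25,11,10,-0.035,0,0.029,0],[0,0,0,0,0,0,0],[0,0,0,0,0,0,0]]]'
python3 - <<'E'
from h import *
s,p,Q=cur();print('bail',p+Q.apply([.0764,.0009,-.0122]))
w=bot.grab_frame('wrist');spots(['hook_seat','hook_tip','pot_bail','balance_face'],w)
f=bot.grab_frame('scene');spots(['hook_seat','hook_tip','pot_bail','balance_face'],f);np.savez('w4.npz',p=p,Q=Q.as_matrix())
a=f['img'][120:210,290:410];cv2.imwrite('pics/c4.png',np.vstack([w['img'][:,:,::-1][0:280],np.hstack([cv2.resize(a[:,:,::-1],(427,320),interpolation=cv2.INTER_CUBIC),np.zeros((320,213,3),np.uint8)])]))
E
```

```text
force: [0.6, -0.5, -2.9]
finger_force: 34.2
clock: 20.65
position: [0.5422, -0.0133, 0.1916]
tool_rot: [3.141, -0.872, 1.536]
force: [-0.5, -0.3, -4.3]
grip_width: 0.0599
finger_force: 34.1
bail [0.54451225 0.026469   0.25795366]
50 hook_seat 0.76 [0.5484 0.1079 0.2287]
50 hook_tip 0.76 [0.5422 0.0822 0.2445]
50 pot_bail 0.91 [0.5444 0.027  0.2575]
50 pot_bail 0.62 [ 0.3827 -0.046   0.1451]
51 hook_seat 0.44 [0.5453 0.1058 0.224 ]
51 hook_tip 0.49 [0.5401 0.0821 0.2453]
51 pot_bail 0.69 [ 0.3529 -0.2647  0.1437]
51 pot_bail 0.59 [0.5413 0.0313 0.2563]
51 balance_face 0.98 [0.5428 0.0908 0.319 ]
```

View pics/c4.png

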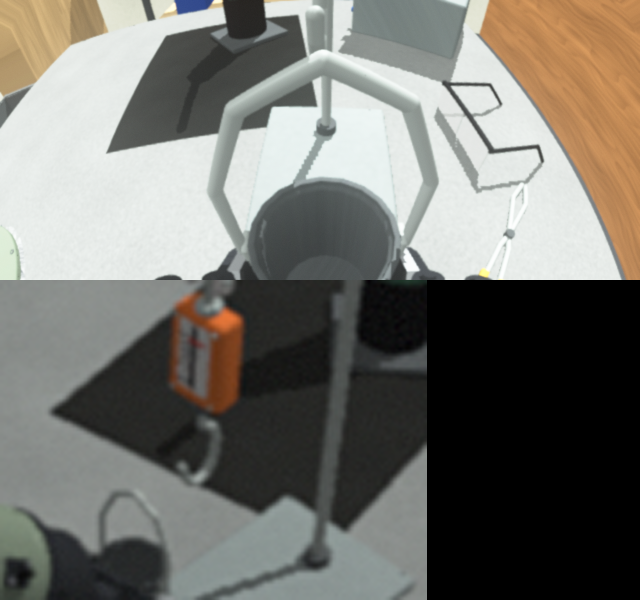

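The wrist view shows the hook bar ahead at about (315,15), the bail peak at (323,54) and the upright's base at (326,128). I'll turn those columns into x positions.

```bash
python3 - <<'E'
from h import *
s,p,Q=cur()
for nm,y,z,u in(('tip',.0865,.245,315),('rodbase',.2765,.02,326),('bail',.027,.2576,322.5)):
    g=np.linspace(.52,.58,61);w=wpix(Q.inv().apply(np.c_[g,0*g+y,0*g+z]-p)); i=abs(w[:,0]-u).argmin();print(nm,g[i],w[i])
E
```

```text
tip 0.544 [315.83051996  10.79523344]
rodbase 0.5579999999999999 [326.06179786 124.51780469]
bail 0.544 [321.11858316  56.33639725]
```

```bash
python3 - <<'E'
from h import *
R=Rt(85.5,40);bt=np.array([.0764,.0009,-.0122])
print(R.apply(np.eye(3)))
plan(R,np.array([.5455,.066,.258])-R.apply(bt),4,0)
E
```

```text
[[ 5.04325346e-02  6.40806110e-01  7.66044443e-01]
 [ 9.96917334e-01 -7.84590957e-02 -1.11022302e-16]
 [ 6.01031543e-02  7.63682984e-01 -6.42787610e-01]]
pos [ 0.54243068 -0.01362759  0.19159659] dist 0.04006877443222317 ang 2.3871520798270924
[6.4, -0.6, 7.7, -0.008, 0.0, 0.007, 0]
[6.5, -0.7, 7.6, -0.008, 0.0, 0.007, 0]
[6.4, -0.8, 7.6, -0.008, 0.0, 0.006, 0]
[6.4, -1.0, 7.7, -0.008, 0.0, 0.007, 0]
```

```bash
python3 -m jog '[[[6.4,-0.6,7.7,-0.008,0,0.007,0],[6.4,-0.7,7.6,-0.008,0,0.007,0],[6.4,-0.8,7.6,-0.008,0,0.007,0],[6.4,-1,7.7,-0.008,0,0.007,0],[0,0,0,0,0,0,0]]]'
python3 - <<'E'
from h import *
s,p,Q=cur();bt=np.array([.0764,.0009,-.0122]);print('bail',p+Q.apply(bt))
w=bot.grab_frame('wrist');spots(['hook_seat','hook_tip','pot_bail','balance_face'],w)
f=bot.grab_frame('scene');spots(['hook_seat','hook_tip','pot_bail','balance_face'],f)
a=f['img'][120:210,290:410];cv2.imwrite('pics/c5.png',np.vstack([w['img'][:,:,::-1][0:280],np.hstack([cv2.resize(a[:,:,::-1],(427,320),interpolation=cv2.INTER_CUBIC),np.zeros((320,213,3),np.uint8)])]))
R=Rt(85.5,40);plan(R,np.array([.5455,.1055,.258])-R.apply(bt),5,0)
E
```

```text
clock: 21.65
position: [0.5409, 0.0284, 0.1919]
tool_rot: [-3.141, -0.873, 1.493]
force: [0.2, -0.4, -2.5]
grip_width: 0.0597
finger_force: 34.1
bail [0.54493576 0.0679735  0.2582583 ]
52 hook_seat 0.96 [0.5473 0.1083 0.2253]
52 hook_tip 0.95 [0.5411 0.0841 0.241 ]
52 pot_bail 0.64 [0.5433 0.0692 0.2579]
53 hook_seat 0.46 [0.5449 0.1058 0.2263]
53 hook_tip 0.59 [0.5472 0.1071 0.2232]
53 hook_tip 0.48 [0.5409 0.0843 0.2455]
53 pot_bail 0.66 [0.543  0.071  0.2572]
53 pot_bail 0.57 [ 0.3506 -0.2658  0.1452]
53 balance_face 0.61 [0.5423 0.0928 0.3167]
pos [0.54148493 0.02632873 0.19157102] dist 0.039601279079309534 ang 0.06288863547194107
[5.1, -0.6, 6.0, 0.0, 0.0, -0.0, 0]
[5.1, -0.7, 6.1, 0.0, 0.0, -0.0, 0]
[5.1, -0.6, 6.0, 0.0, 0.0, -0.0, 0]
[5.0, -0.6, 6.1, 0.0, 0.0, -0.001, 0]
[5.1, -0.6, 6.0, 0.001, 0.001, 0.0, 0]
```

View pics/c5.png

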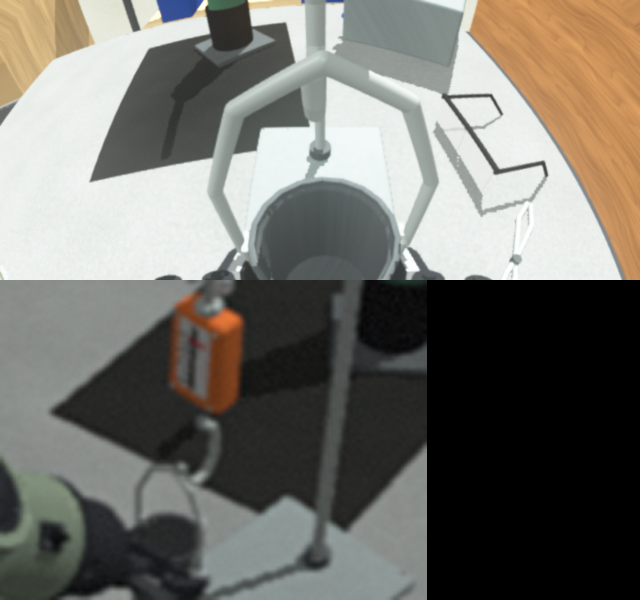

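In the wrist view the hook's front bar stands at u≈313 behind the bail peak (323,55), so check the lateral offset.

```bash
python3 - <<'E'
from h import *
s,p,Q=cur();w=bot.grab_frame('wrist');I=w['img']
for nm,y,z in(('tip',.0865,.245),('bottom',.1065,.219),('bail',.066,.258)):
    for x in(.541,.545,.549): print(nm,x,np.round(wpix(Q.inv().apply(np.array([[x,y,z]])-p)),1))
g=cv2.cvtColor(I,cv2.COLOR_RGB2GRAY)
for v in(20,35,80,95,105,112): print(v,g[v,296:336:2])
E
```

```text
tip 0.541 [[300.9  63. ]]
tip 0.545 [[316.2  62.2]]
tip 0.549 [[331.5  61.7]]
bottom 0.541 [[302.7  97.1]]
bottom 0.545 [[313.7  96.5]]
bottom 0.549 [[324.7  95.9]]
bail 0.541 [[300.8  57.5]]
bail 0.545 [[322.4  56.5]]
bail 0.549 [[343.8  55.9]]
20 [237 238 237 224 178 173 171 166 160 152 148 144 141 146 210 236 237 238
 238 237]
35 [239 239 241 235 185 176 172 166 160 154 148 145 142 146 209 236 235 234
 235 236]
80 [156 153 148 145 143 140 138 139 139 142 143 142 140 142 210 236 236 236
 231 215]
95 [ 87 112 158 160 156 150 146 145 145 145 145 145 142 150 219 238 237 236
 237 239]
105 [ 88  88 118 154 154 151 149 147 147 146 146 144 142 145 211 236 237 237
 237 238]
112 [ 90  89  93 127 150 145 141 142 143 143 144 144 142 149 215 238 238 240
 238 237]
```

Hook centre comes out at x≈0.5447, and the bail is at 0.545. Moving in through the mouth.

```bash
python3 -m jog '[[[5.1,-0.75,6,0,0,0,0],[5.1,-0.75,6,0,0,0,0],[5.1,-0.75,6,0,0,0,0],[0,0,0,0,0,0,0]]]'
python3 -m jog '[[[5.1,-0.75,6,0,0,0,0],[2.6,-0.4,3,0,0,0,0],[2.6,-0.4,3,0,0,0,0],[0,0,0,0,0,0,0],[0,0,0,0,0,0,0]]]'
python3 - <<'E'
from h import *
s,p,Q=cur();bt=np.array([.0764,.0009,-.0122]);print('bail',p+Q.apply(bt))
w=bot.grab_frame('wrist');spots(['hook_seat','hook_tip','pot_bail'],w)
f=bot.grab_frame('scene');spots(['hook_seat','hook_tip','pot_bail','balance_face'],f)
a=f['img'][110:200,300:420];cv2.imwrite('pics/c6.png',np.vstack([w['img'][:,:,::-1][0:280],np.hstack([cv2.resize(a[:,:,::-1],(427,320),interpolation=cv2.INTER_CUBIC),np.zeros((320,213,3),np.uint8)])]))
F=[]
for i in range(6): bot.grab_frame('wrist');F.append(bot.observe()['force'])
print(np.mean(F,0),np.std(F,0),bot.observe()['clock'])
E
```

```text
clock: 22.6
position: [0.5407, 0.0519, 0.192]
tool_rot: [-3.141, -0.873, 1.493]
force: [-0.7, -0.2, -3.7]
grip_width: 0.0598
finger_force: 34.1
clock: 23.1
position: [0.5408, 0.0661, 0.1919]
tool_rot: [-3.141, -0.872, 1.491]
force: [0.2, 0.0, -4.1]
grip_width: 0.0597
finger_force: 34.1
bail [0.54486587 0.10567825 0.25822961]
55 hook_seat 0.91 [0.5467 0.1101 0.2256]
55 hook_tip 0.32 [0.5409 0.1087 0.1506]
55 pot_bail 0.62 [0.5433 0.1066 0.2556]
56 hook_seat 0.72 [ 5.203e-01 -2.994e-01  5.000e-04]
56 hook_seat 0.64 [ 0.7636  0.1131 -0.0031]
56 hook_tip 0.54 [0.5448 0.0818 0.2449]
56 pot_bail 0.94 [0.5421 0.1076 0.2578]
56 pot_bail 0.74 [ 0.3535 -0.2635  0.1457]
56 balance_face 0.98 [0.5442 0.0905 0.3178]
[-0.17346466 -0.17099631 -2.9505034 ] [0.68277777 0.81585703 0.35683721] 23.85
```

View pics/c6.png

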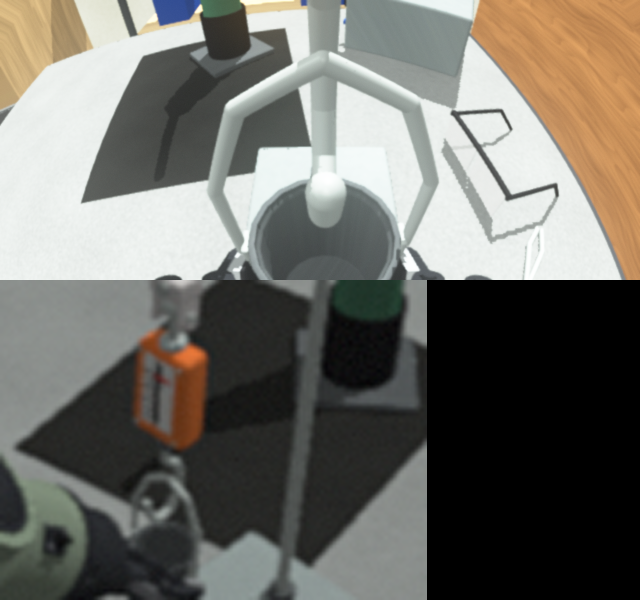

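The hook passes centrally through the bail, with its tip at (325,200) in front of the wire. Lowering now: fast to above the seat, then 1 mm per row.

```bash
python3 -m jog '[[[-2.3,0,1.9,0,0,0,0],[-3.8,0,3.2,0,0,0,0],[-3.8,0,3.2,0,0,0,0],[-3.8,0,3.2,0,0,0,0],[-2.3,0,1.9,0,0,0,0]]]' | egrep 'pos|force: '
python3 -m jog '[[[-0.77,0,0.64,0,0,0,0],[-0.77,0,0.64,0,0,0,0],[-0.77,0,0.64,0,0,0,0],[-0.77,0,0.64,0,0,0,0],[-0.77,0,0.64,0,0,0,0]]]' | egrep 'force: '
python3 -m jog '[[[-0.77,0,0.64,0,0,0,0],[-0.77,0,0.64,0,0,0,0],[-0.77,0,0.64,0,0,0,0],[-0.77,0,0.64,0,0,0,0],[-0.77,0,0.64,0,0,0,0]]]' | egrep 'force: '
python3 -m jog '[[[-0.77,0,0.64,0,0,0,0],[-0.77,0,0.64,0,0,0,0],[-0.77,0,0.64,0,0,0,0],[-0.77,0,0.64,0,0,0,0],[-0.77,0,0.64,0,0,0,0]]]' | egrep 'force: '
python3 -m jog '[[[-0.77,0,0.64,0,0,0,0],[-0.77,0,0.64,0,0,0,0],[-0.77,0,0.64,0,0,0,0],[-0.77,0,0.64,0,0,0,0],[-0.77,0,0.64,0,0,0,0]]]' | egrep 'force: '
python3 - <<'E'
from h import *
s,p,Q=cur();bt=np.array([.0764,.0009,-.0122]);print('bail',p+Q.apply(bt))
w=bot.grab_frame('wrist');spots(['hook_seat','hook_tip','pot_bail'],w)
f=bot.grab_frame('scene');spots(['hook_seat','pot_bail','balance_face'],f)
F=[]
for i in range(10): bot.grab_frame('wrist');F.append(bot.observe()['force'])
print(np.mean(F,0),np.std(F,0)/3,bot.observe()['clock'])
E
```

```text
position: [0.5406, 0.0661, 0.1704]
force: [-0.0, 0.7, -2.4]
finger_force: 34.1
force: [-0.8, -0.4, -2.8]
finger_force: 34.1
force: [0.7, -0.7, -2.9]
finger_force: 34.0
force: [-0.0, 0.4, -1.5]
finger_force: 33.9
force: [0.2, -0.2, -1.3]
finger_force: 33.7
bail [0.54485135 0.10561105 0.21733471]
64 hook_seat 0.51 [0.5446 0.1083 0.2115]
64 pot_bail 0.77 [ 0.3511 -0.2631  0.1474]
64 pot_bail 0.67 [0.5384 0.089  0.3175]
[ 0.00896052 -0.12639271 -0.83244808] [0.15497404 0.19676085 0.13157893] 27.25
```

```bash
python3 -m jog '[[[-0.77,0,0.64,0,0,0,0],[-0.77,0,0.64,0,0,0,0],[-0.77,0,0.64,0,0,0,0],[-0.77,0,0.64,0,0,0,0],[0,0,0,0,0,0,0]]]' | egrep 'pos|force: '
python3 - <<'E'
from h import *
s,p,Q=cur();bt=np.array([.0764,.0009,-.0122]);print('bail',p+Q.apply(bt))
F=[];M=[]
for i in range(15): bot.grab_frame('wrist');s=bot.observe();F.append(s['force']);M.append(s['moment'])
print(np.mean(F,0),np.std(F,0)/4,np.mean(M,0),bot.observe()['clock'])
w=bot.grab_frame('wrist');save(w,'w7');f=bot.grab_frame('scene');spots(['hook_seat','pot_bail','balance_face'],f)
a=f['img'][110:200,300:420];cv2.imwrite('pics/c7.png',np.vstack([w['img'][:,:,::-1][0:280],np.hstack([cv2.resize(a[:,:,::-1],(427,320),interpolation=cv2.INTER_CUBIC),np.zeros((320,213,3),np.uint8)])]))
E
```

```text
position: [0.5407, 0.066, 0.1469]
force: [0.1, -0.4, -0.8]
finger_force: 33.6
bail [0.54480852 0.10556881 0.21323139]
[ 0.20660493 -0.07783911 -0.52074067] [0.10665827 0.10157219 0.08956749] [-0.8922549   0.06779827 -0.04083196] 28.5
91 hook_seat 0.64 [ 0.764  -0.1837  0.0018]
91 hook_seat 0.56 [0.5438 0.1077 0.2085]
91 pot_bail 0.88 [0.5433 0.1094 0.2118]
91 pot_bail 0.81 [ 0.3504 -0.2623  0.1463]
91 balance_face 0.84 [0.542  0.0924 0.3133]
```

View pics/c7.png

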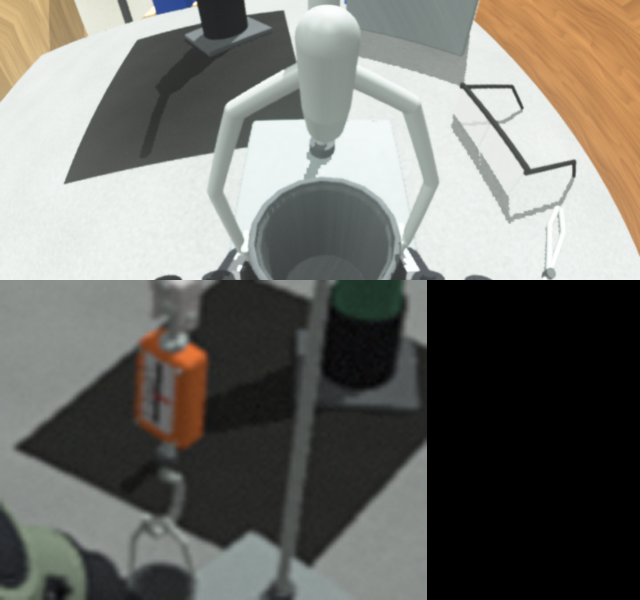

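```bash
cat > m.py <<'E'
from h import *
s,p,Q=cur();bt=np.array([.0764,.0009,-.0122]);print('bail',p+Q.apply(bt))
F=[];M=[]
for i in range(22): bot.grab_frame('wrist');s=bot.observe();F.append(s['force']);M.append(s['moment'])
print(np.mean(F,0),np.std(F,0)/22**.5,np.mean(M,0),bot.observe()['clock'])
E
python3 -m jog '[[[-0.77,0,0.64,0,0,0,0],[-0.77,0,0.64,0,0,0,0],[-0.77,0,0.64,0,0,0,0],[0,0,0,0,0,0,0]]]' | egrep 'pos|force: '
python3 m.py
```

```text
position: [0.5407, 0.066, 0.1439]
force: [-0.3, 0.1, -0.5]
finger_force: 33.5
bail [0.54482278 0.10558192 0.21024938]
[0.06146864 0.02492113 0.01700225] [0.10661197 0.10380049 0.1138017 ] [-0.80685888  0.05964266 -0.03285863] 30.25
```

Force on the tool is about 0 ±0.1 N, so the balance carries the weight. Opening gently.

```bash
python3 -m jog '[[[0,0,0,0,0,0,0.68],[0,0,0,0,0,0,0.7],[0,0,0,0,0,0,0.71],[0,0,0,0,0,0,0.72],[0,0,0,0,0,0,0.73]]]' 20
python3 -m jog '[[[0,0,0,0,0,0,0.75],[0,0,0,0,0,0,0.77],[0,0,0,0,0,0,0.8],[0,0,0,0,0,0,0.85],[0,0,0,0,0,0,0.92]]]'
python3 -m jog '[[[0,0,0,0,0,0,1],[0,0,0,0,0,0,1],[0,0,0,0,0,0,1]]]'
python3 - <<'E'
from h import *
for i in range(4):
    f=bot.grab_frame('scene');
    for n in('pot_bail','pot_center'):
        for d in bot.spot_point(n,f):
            if d['xyz'][1]>.05: print(n,np.round(d['xyz'],4),round(d['conf'],2))
w=bot.grab_frame('wrist');save(w,'w8')
a=f['img'][110:200,300:420];cv2.imwrite('pics/c8.png',np.hstack([cv2.resize(w['img'][:,:,::-1],(480,300)),cv2.resize(a[:,:,::-1],(320,300),interpolation=cv2.INTER_CUBIC)]))
E
```

```text
clock: 30.75
position: [0.5408, 0.0659, 0.144]
tool_rot: [-3.141, -0.872, 1.491]
force: [0.6, -0.9, -0.5]
grip_width: 0.0623
finger_force: 8.8
clock: 31.25
position: [0.5407, 0.066, 0.144]
tool_rot: [-3.141, -0.872, 1.491]
force: [0.6, -0.2, -0.3]
grip_width: 0.0785
finger_force: 0.0
clock: 31.55
position: [0.5408, 0.066, 0.144]
tool_rot: [-3.141, -0.872, 1.491]
force: [0.8, -0.9, -0.4]
grip_width: 0.0854
finger_force: 0.0
pot_bail [0.541  0.1029 0.2097] 0.59
pot_center [0.5409 0.1043 0.1012] 0.62
pot_bail [0.5407 0.1037 0.2072] 0.8
pot_bail [0.5403 0.0913 0.3153] 0.27
pot_center [0.5426 0.1041 0.1019] 0.82
pot_bail [0.542  0.1055 0.2071] 0.52
pot_center [0.5413 0.1074 0.0999] 0.91
pot_bail [0.5397 0.1059 0.2063] 0.87
pot_bail [0.5418 0.1055 0.4133] 0.66
pot_bail [0.7619 0.1117 0.001 ] 0.42
pot_center [0.5421 0.1074 0.1022] 0.54
```

View pics/c8.png

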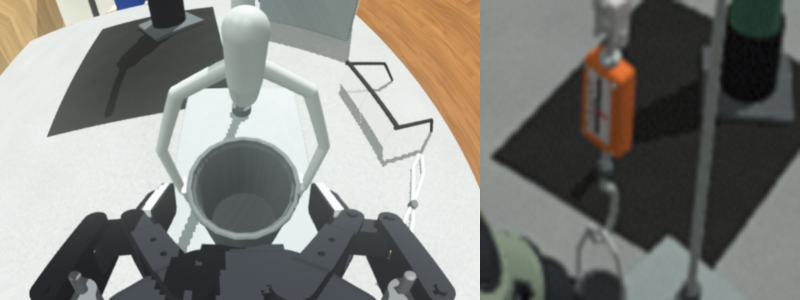

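The pot hangs free at (243,190) in the left panel, clear of both pads. Backing off horizontally.

```bash
python3 -m jog '[[[-3.2,0,-3.8,0,0,0,1],[-6.4,0,-7.7,0,0,0,1],[-9.6,0,-11.5,0,0,0,1],[-13,0,-15,0,0,0,1],[-19,0,-23,0,0,0,1]]]'
python3 -m jog '[[[-22,0,-27,0,0,0,1],[-22,0,-27,0,0,0,1],[0,0,0,0,0,0,1],[0,0,0,0,0,0,1],[0,0,0,0,0,0,1]]]'|grep force
python3 - <<'E'
from h import *
for i in range(8):
    f=bot.grab_frame('scene');print(round(bot.observe()['clock'],2))
    for n in('pot_bail','pot_center','balance_face'):
        for d in bot.spot_point(n,f):
            if .05<d['xyz'][1]<.2 and .05<d['xyz'][2]<.35 and abs(d['xyz'][0]-.545)<.03 and d['conf']>.4: print(n,np.round(d['xyz'],4),round(d['conf'],2))
E
```

```text
clock: 32.7
position: [0.5341, -0.0145, 0.1441]
tool_rot: [-3.141, -0.873, 1.492]
force: [-0.4, -0.4, -1.1]
grip_width: 0.0853
finger_force: 0.0
force: [-1.0, 0.4, 0.5]
finger_force: 0.0
33.25
pot_bail [0.5424 0.1037 0.2083] 0.68
pot_center [0.5388 0.1084 0.1017] 0.58
balance_face [0.5439 0.0924 0.3163] 0.66
balance_face [0.5429 0.1077 0.1003] 0.5
33.45
pot_bail [0.5419 0.1044 0.2076] 0.86
pot_center [0.5427 0.1041 0.097 ] 0.96
balance_face [0.5428 0.0892 0.3183] 0.84
33.65
pot_bail [0.543  0.1014 0.2093] 0.82
pot_center [0.5434 0.1043 0.0971] 0.72
balance_face [0.5429 0.0909 0.3183] 0.88
33.85
pot_bail [0.5426 0.1059 0.2099] 0.85
pot_center [0.5438 0.1022 0.0969] 0.77
34.05
pot_bail [0.543  0.1068 0.207 ] 0.75
pot_center [0.5423 0.1108 0.0995] 0.64
balance_face [0.5396 0.0933 0.3185] 0.93
34.25
pot_bail [0.5414 0.1051 0.2093] 0.79
pot_center [0.5464 0.1061 0.0967] 0.84
34.45
pot_bail [0.5423 0.1038 0.2086] 0.97
pot_center [0.5405 0.1081 0.1001] 0.69
balance_face [0.5419 0.0904 0.3166] 0.65
34.65
pot_bail [0.5425 0.1027 0.2046] 0.61
pot_center [0.5425 0.1052 0.102 ] 0.57
balance_face [0.5424 0.0915 0.3174] 0.58
```

The pot is still, upright and hanging with the hook drawn down about 17 mm. I'll wait 2 s for it to settle, then hand in.

```bash
for i in 1 2 3 4; do :; done; python3 -m jog '[[[0,0,0,0,0,0,1],[0,0,0,0,0,0,1],[0,0,0,0,0,0,1],[0,0,0,0,0,0,1],[0,0,0,0,0,0,1]]]' >/dev/null
python3 -m jog '[[[0,0,0,0,0,0,1],[0,0,0,0,0,0,1],[0,0,0,0,0,0,1],[0,0,0,0,0,0,1],[0,0,0,0,0,0,1]]]' >/dev/null
python3 -m jog '[[[0,0,0,0,0,0,1],[0,0,0,0,0,0,1],[0,0,0,0,0,0,1],[0,0,0,0,0,0,1],[0,0,0,0,0,0,1]]]' >/dev/null
python3 -c "
from workcell import bot
print(bot.job_done())"
```

```text
the job is handed in; nothing more can be done
None
```

I brought the balance to rest and hung the dark pot on its hook. The hook is drawn down about 17 mm, the pot hangs free and practically still, and the job is handed in; no verdict came back.

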